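Turn a caster wheel valve-up and chock it

ROBOT

A 7-joint arm with a two-finger parallel gripper is mounted at the origin on the work surface; the furniture and walls round the work are solid. World frame = base frame: x ahead of the robot, y to its left, z up, the work surface at z = 0. Lengths are in m, angles in rad, forces in N, time in s.
With the tool pointing down it reaches from about 0.4 to 0.875 m from the base axis. Payload 19.3 kg.
Tool frame: the origin (TCP) lies at the very end of the fingers, on their centre line; the grasp point (between the pads) lies 19 mm behind it; z points along the fingers, y is the direction in which the jaws open and shut (so a half turn about z gives the same grasp; the last joint's range is limited). The gripper opens to 85 mm and grips with 20 to 120 N. Pads are 22 mm wide; open, the fingers measure 114 mm over their backs; the gripper's body (76 mm by 85 mm) begins 54 mm behind the grasp point. The pads swing forward as they close: fully open they stand 13 mm farther back than shut.
Start: joints at [-1.354, 0.521, -0.036, 1.599, 0.021, 1.021, -0.113], TCP at [0.177, 0.599, 0.231] pointing down, gripper open.
Joint ranges: [-2.91, 2.91], [-0.3, 2.13], [-1.5, 1.42], [0.17, 2.43], [-1.26, 4.41], [0.16, 1.93], [-2.52, 2.52]. Speed limits (rad/s): [1.89, 1.89, 2.39, 2.39, 3.01, 3.01, 3.01].

INTERFACE

Orientations are given as [roll, pitch, yaw] about the fixed x, y, z axes, in that order (R = Rz(yaw) Ry(pitch) Rx(roll)).
In Python, from workcell import bot, grab_frame, calibration, workorder gives the robot as it stands.
- The arm moves only by the tool move_arm, never from a script. Its arguments are lists of equal length, an entry for each row: "jaw": the closure in counts, from 0 (fully open) to 255 (shut); "dp": the shift along the tool's x, y, z in units of 800 mm (1.0 is 800 mm), a list of three; "rotation": the turn, a rotation vector about the tool's x, y, z in units of pi rad (1.0 is pi rad), a list of three. In form: {"jaw": [jaw, ...], "dp": [[dx, dy, dz], ...], "rotation": [[rx, ry, rz], ...]}. A call has 1 to 10 rows; each row shifts and turns the commanded pose from where the row before left it, along the tool's axes as they then stand; what a row does not reach is not made up. A row lasts 1/8 s, in which the tool goes at most 62.5 mm and 10.7 degrees, less where a joint would pass 70% of its speed; a pose out of reach is approached as far as the arm can. A call with a number of a shift or a turn outside -1 to 1 is refused whole. A call with a gripper value outside its range is refused whole. The fingers move at their own pace and stop on an object; "squeeze" is the grip in N (left out, the last holds). Time passes only in rows, so rows that do not move let the fingers close. It gives the time, the measured TCP pose, the force and the opening at its end, in the units of the state.
- bot.observe(): the state, without advancing time (a new reading comes with each control period).
- grab_frame(name): name is "scene" or "top"; returns the picture (384x512x3 uint8, blue, green, red); there is no depth.
- calibration(name): a dict with "camera_matrix" (3x3 intrinsics, pixels), "T" (4x4, takes a point from camera to world coordinates). Camera axes: x right, y down, z forward; pixel columns grow to the right and rows downward; lengths in m; the calibration is good to about 2 mm. A picture is of the moment at which its call begins. calibration takes no time and is no camera call.
- workorder.job_done(): hands the job in, once; it reports no verdict.
The state is a dict: "clock": time; "qpos": joint angles; "qd": joint speeds; "joint_efforts": joint torques, N m; "position": TCP position; "tool_rot": TCP orientation; "force": force on the tool from outside, world axes, zero at the start; "moment": the same for the moment, N m; "grip_width": finger opening in m.
Only numpy, scipy, OpenCV 4.12 (cv2) and the standard library are available. Lean on these libraries where they do the work, as an engineer would, in place of code of your own. Each camera call takes 0.05 s, during which the arm holds its last target. There are 200 camera calls.

TASK

Turn the upside-down caster's wheel until the valve stem stands straight above the axle, ready for pumping. Then push the wooden wedge, thin end first, along the board, between the fork legs and under the tyre until it jams tight, so that the wheel stays there, and let go. Leave the tape, screwdriver and marker where they are.

Things in the scene. Friction and masses are not known exactly. Their poses are not given: they have to be found in the camera images.
- caster: Wooden board fixed to the bench, 100 x 335 mm, its top 18 mm up, with a steel caster mounted on it upside down: the wheel turns between two upright fork legs. Origin on the bench under the wheel's centre; x along the axle, away from the robot; y along the board in the wheel's plane; z up. The board is flat and level from y = -275 to +60 mm (the steel plate is let in flush).
- axle (a point): Centre of the wheel, on the axle, 110 mm above the bench; axes as the caster's. Tyre 160 mm in diameter, 46 mm wide, its top 190 mm above the bench, 12 mm between tyre and board. Fork legs: 50 mm wide in y, 40 to 45 mm either side in x (bolts to 57 mm), ending 25 mm above the axle. A shelf 250 mm high begins about 70 mm or more behind the wheel's middle.
- wheel (a joint): Turn of the wheel in rad, free all the way round both ways. 0 or any whole turn (6.283) is valve stem straight up; it grows as the top of the wheel moves to the board's -y (the robot's right). Bearing friction, 0.05 N m, stops it almost at once where it is left; a fingertip stroked along the tread with a few newtons turns it.
- valve (a point): The bent valve stem, 12 mm thick, on the wheel's face towards the robot (-x), turning with the wheel; this point lies in it, 38 mm from the axle and 30 mm out from the wheel's middle plane (the tyre's side is at 23 mm). z axis from the axle to the stem, straight up when the joint is 0; x along the axle. Hidden behind the near fork leg when at the bottom.
- chock_back (a point): Middle of the upright rear face (46 mm wide, 45 mm high) of the loose wooden wedge, 23 mm above its underside. Wedge: 200 mm long, rising at 12 degrees from a 3 mm thin end, about 0.16 kg. y axis along the wedge to the thin end, x across, z up. It lies flat on the board on the wheel's -y side, thin end to the wheel, up to 0.12 rad askew.
- chock_tip (a point): Middle of the wedge's thin front edge, at its underside; axes as chock_back. The tyre meets the slope when this is about 33 mm past the axle (towards +y); it is tight a millimetre or two further, at a push of about 10 N, and then stays by friction. Going in, it may drag the tyre's underside along and turn the wheel by a few hundredths of a rad.
- tape_centre (a point): Centre of a loose roll of brown parcel tape, 110 mm across and 48 mm high, lying flat on the bench left of the board; to be left alone.
- screwdriver: Loose screwdriver, 203 mm long and 27 mm thick, lying along its x axis on the bench right of the work; origin at its middle underneath; to be left alone.
- marker_black: Loose felt marker, 134 mm long and 18 mm thick, lying along its x axis on the bench left of the board; origin at its middle underneath; to be left alone.

How it is judged:
On the way:
1. the wheel rests with the valve stem straight above the axle, within 0.2 rad, before the wedge bears on the tyre (angle between valve's own z axis and vertical below 0.2 rad and velocity of joint wheel between -0.1 and 0.1 rad/s and contact force between chock and wheel below 0.2 N), for 0.2 s.
At the end, for the whole second after the job is handed in: The valve stem stands within 0.2 rad (about 11 degrees) of straight above the axle, the wheel at rest; the wedge lies flat on the board with its thin end past the axle, jammed by itself so that it presses on the tyre with more than 1 N (angle between valve's own z axis and vertical below 0.2 rad and contact force between chock and wheel above 1 N and y of chock_tip in the frame of caster above 0 m and angle between chock_tip's own z axis and vertical below 0.06 rad and linear speed of chock below 0.01 m/s and velocity of joint wheel between -0.05 and 0.05 rad/s); the robot touches nothing.
It fails at once if the tape, screwdriver or marker is moved by more than 30 mm (distance of any of tape_centre, screwdriver, marker_black from where it was at the start of the episode above 0.03 m).
It also fails if it takes over 67 s, if anything falls off the work surface, if the arm or the gripper's body presses on something with over 40 N, if the wrist force passes 120 N, or if a joint passes its speed limit or range.

## Working session

There is one attempt and no reset: what is moved stays moved. The work goes in short steps, Python scripts to look and compute and a tool call to move; the robot and the scene stay as the last step left them, time stands still between calls to the robot, and variables do not carry over. Pictures are saved under pics/ and viewed, about 8 in all and at most 12, crops included, and the job is handed in when it is done.

Besides the shell and the picture viewer there is one more tool, called as a command line: name --argument value ..., lists and objects as JSON in quotes. move_arm: Moves the arm, as the interface text tells. Shifts and turns lie within -1 to 1; 1 stands for 800 mm of shift or pi rad of turn. Its arguments: {"type":"object","properties":{"jaw":{"type":"array","items":{"type":"number"}},"dp":{"type":"array","items":{"type":"array","items":{"type":"number","minimum":-1,"maximum":1}}},"rotation":{"type":"array","items":{"type":"array","items":{"type":"number","minimum":-1,"maximum":1}}},"squeeze":{"type":"number"}},"required":["jaw","dp","rotation"]}

```bash
mkdir -p pics; ls; python3 - <<'E'
from workcell import bot, grab_frame, calibration
import cv2, numpy as np
np.set_printoptions(precision=4,suppress=True)
print(bot.observe())
for n in ("scene","top"):
    c=calibration(n); print(n,np.array(c["camera_matrix"]),np.array(c["T"]))
    im=grab_frame(n); cv2.imwrite(f"pics/{n}0.png",im)
    cv2.imwrite(f"pics/{n}0b.png",cv2.resize(im,(800,600),interpolation=cv2.INTER_CUBIC))
E
```

```text
pics
{'clock': 0.0, 'qpos': array([-1.3542,  0.522 , -0.0363,  1.6   ,  0.0212,  1.0211, -0.1128]), 'qd': array([-0.0009,  0.0004,  0.0002,  0.0021,  0.0001, -0.0011,  0.0001]), 'joint_efforts': array([ -0.0006, -92.7099,   1.9796, -36.993 ,   0.0178,   0.0082,
         0.    ]), 'position': array([0.1768, 0.5991, 0.2307]), 'tool_rot': array([-3.1405,  0.0001,  2.8547]), 'force': array([ 1.1537, -0.0222,  0.4418]), 'moment': array([ 0.0139,  0.03  , -0.0234]), 'grip_width': 0.08520862023194084}
scene [[349.8402   0.     256.4294]
 [  0.     349.8402 197.1417]
 [  0.       0.       1.    ]] [[ 0.6366 -0.4844  0.6001 -0.2427]
 [-0.7712 -0.3965  0.498  -0.505 ]
 [-0.0033 -0.7798 -0.626   0.8198]
 [ 0.      0.      0.      1.    ]]
top [[382.9856   0.     255.7739]
 [  0.     382.9856 191.152 ]
 [  0.       0.       1.    ]] [[ 0.234  -0.9504  0.2049  0.235 ]
 [-0.9722 -0.2287  0.0494  0.0094]
 [-0.0001 -0.2108 -0.9775  1.2044]
 [ 0.      0.      0.      1.    ]]
```

View pics/scene0b.png

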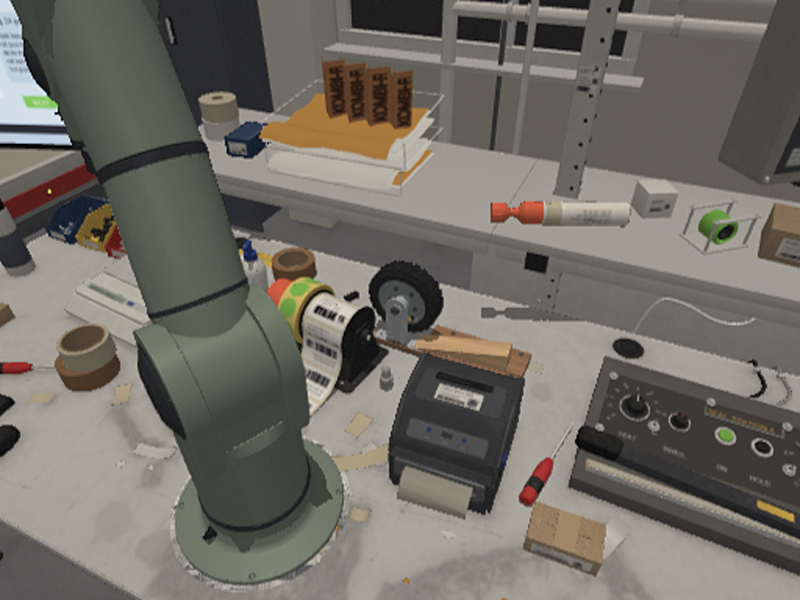

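View pics/top0b.png

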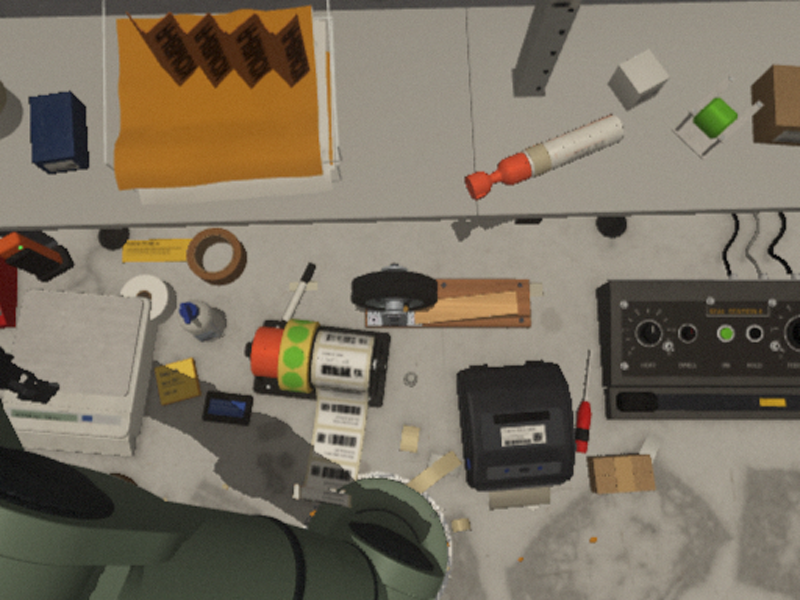

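```bash
python3 - <<'E'
import cv2, numpy as np
s=cv2.imread("pics/scene0.png"); t=cv2.imread("pics/top0.png")
a=cv2.resize(s[155:250,225:350],(790,600),interpolation=cv2.INTER_CUBIC)   # 6.32x
b=cv2.resize(t[160:220,215:348],(798,360),interpolation=cv2.INTER_CUBIC) # 6x
cv2.imwrite("pics/c1.png",a);cv2.imwrite("pics/c2.png",b)
E
```

```text
(no output)
```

View pics/c1.png

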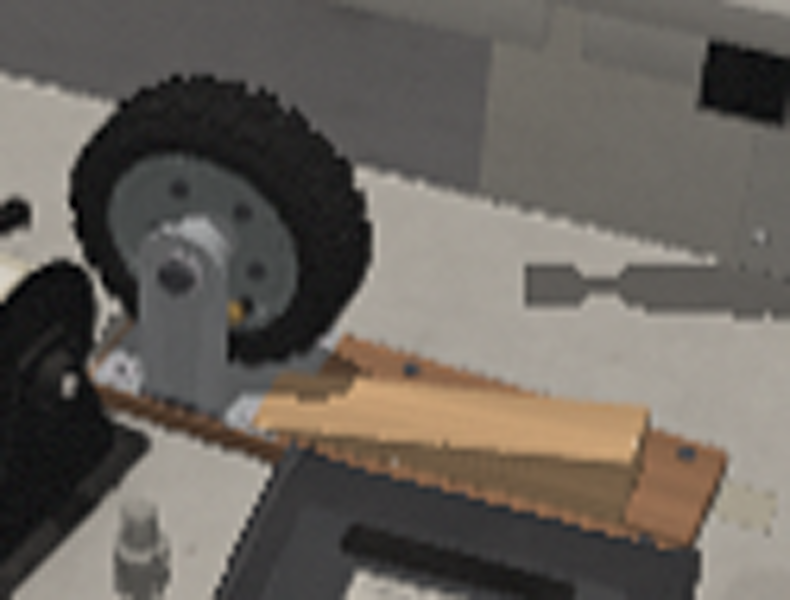

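View pics/c2.png

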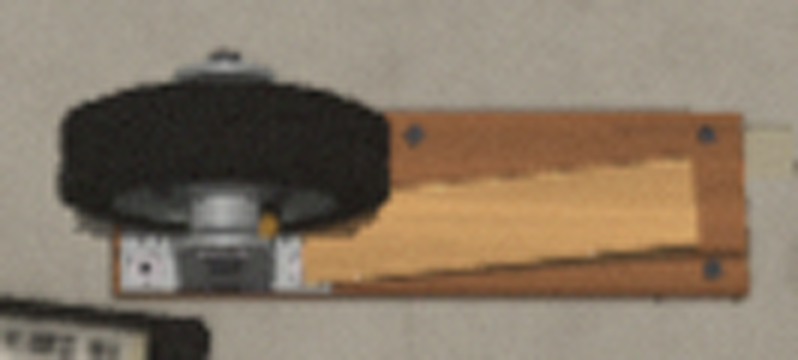

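```bash
cat > h.py <<'E'
from workcell import bot, grab_frame, calibration, workorder
import cv2, numpy as np
from scipy.optimize import least_squares
from scipy.spatial.transform import Rotation as R
np.set_printoptions(precision=4,suppress=True)
C={n:calibration(n) for n in("scene","top")}
def proj(n,P):
    T=np.linalg.inv(np.array(C[n]["T"])); K=np.array(C[n]["camera_matrix"])
    p=(T[:3,:3]@np.atleast_2d(P).T+T[:3,3:]); p=K@p; return (p[:2]/p[2]).T
def ray(n,uv,z):
    T=np.array(C[n]["T"]); K=np.array(C[n]["camera_matrix"])
    d=T[:3,:3]@np.linalg.solve(K,[*uv,1]); return T[:3,3]+d*(z-T[2,3])/d[2]
def c1(u,v): return ((u+.5)/6.32-.5+225,(v+.5)/6.316-.5+155)
def c2(u,v): return ((u+.5)/6-.5+215,(v+.5)/6-.5+160)
def W(p,P):  # caster frame -> world, p=x,y,yaw
    P=np.atleast_2d(P); c,s=np.cos(p[2]),np.sin(p[2])
    return P@np.array([[c,s,0],[-s,c,0],[0,0,1]])+[p[0],p[1],0]
E
python3 - <<'E'
from h import *
obs=[("top",c2(743,113),(.05,-.275,.018)),("top",c2(747,297),(-.05,-.275,.018)),("top",c2(115,293),(-.05,.06,.018)),
("scene",c1(725,457),(.05,-.275,.018)),("scene",c1(688,545),(-.05,-.275,.018)),("scene",c1(176,278),(-.057,0,.110)),("top",c2(224,55),(.055,0,.110))]
f=lambda p:np.concatenate([(proj(n,W(p,P))[0]-uv) for n,uv,P in obs])
r=least_squares(f,[.65,0,.24],loss="soft_l1"); p=r.x; print("caster",p,f(p).reshape(-1,2))
np.save("caster.npy",p)
# wedge in caster frame: rear centre x,y, skew
ob=[("top",c2(690,158),(.023,0,.045)),("top",c2(697,243),(-.023,0,.045)),("top",c2(304,283),(-.023,.2,.003)),
("scene",c1(648,410),(.023,0,.045)),("scene",c1(638,465),(-.023,0,.045)),("scene",c1(625,522),(-.023,0,0)),("scene",c1(255,425),(-.023,.2,.003))]
g=lambda w:np.concatenate([(proj(n,W(p,W(w,P)+[0,0,.018]))[0]-uv) for n,uv,P in ob])
w=least_squares(g,[0,-.25,0],loss="soft_l1").x
print("wedge in caster",w,"tip",W(w,[0,.2,0]),"back world",W(p,W(w,[0,0,.041])),"tip world",W(p,W(w,[0,.2,.018])));print(g(w).reshape(-1,2))
vo=[("scene",c1(236,310)),("top",c2(268,222))]
V=lambda q,r=.038,x=-.03:W(p,[x,-r*np.sin(q),.110+r*np.cos(q)])
for q in np.arange(1.4,3.2,.1): print(round(q,2),[np.round(proj(n,V(q))[0]-uv,1) for n,uv in vo])
# shelf edge z=.25 in caster frame
for u in(150,228,300,350):
    P=ray("top",(u,218/1.5625),.25);d=P[:2]-p[:2];print("shelf",P,d@[np.cos(p[2]),np.sin(p[2])])
E
```

```text
caster [0.4754 0.0785 0.2324] [[ 0.1864 -0.4442]
 [ 0.8536 -0.1857]
 [-0.5803  0.0885]
 [ 0.927  -1.7182]
 [-2.0019  4.1503]
 [-0.8751  0.5292]
 [ 0.2933 -0.3452]]
wedge in caster [-0.0085 -0.2394  0.0713] tip [[-0.0228 -0.0399  0.    ]] back world [[ 0.5223 -0.1565  0.041 ]] tip world [[0.4625 0.0344 0.018 ]]
[[ 0.4446 -0.2888]
 [ 0.9205  0.2909]
 [ 0.3065  0.3715]
 [ 0.7588 -1.1441]
 [-1.0469 -0.629 ]
 [-0.6586  0.5611]
 [-0.5016 -0.6598]]
1.4 [array([ 3.8, -7.6]), array([ 5.7, -0.4])]
1.5 [array([ 3.9, -6.7]), array([ 5.8, -0.2])]
1.6 [array([ 3.9, -5.8]), array([5.8, 0.1])]
1.7 [array([ 3.8, -4.9]), array([5.7, 0.3])]
1.8 [array([ 3.6, -4. ]), array([5.4, 0.6])]
1.9 [array([ 3.3, -3.3]), array([5. , 0.8])]
2.0 [array([ 2.9, -2.5]), array([4.5, 1.1])]
2.1 [array([ 2.4, -1.9]), array([3.9, 1.3])]
2.2 [array([ 1.8, -1.3]), array([3.2, 1.5])]
2.3 [array([ 1.1, -0.8]), array([2.4, 1.7])]
2.4 [array([ 0.4, -0.4]), array([1.5, 1.8])]
2.5 [array([-0.4, -0.1]), array([0.5, 2. ])]
2.6 [array([-1.3,  0.1]), array([-0.6,  2.1])]
2.7 [array([-2.2,  0.2]), array([-1.7,  2.2])]
2.8 [array([-3.2,  0.3]), array([-2.9,  2.3])]
2.9 [array([-4.1,  0.2]), array([-4.1,  2.4])]
3.0 [array([-5.1,  0.1]), array([-5.3,  2.4])]
3.1 [array([-6.2, -0.2]), array([-6.6,  2.5])]
shelf [0.505  0.3601 0.25  ] 0.09359306330972948
shelf [0.5529 0.161  0.25  ] 0.09435239832829631
shelf [ 0.5971 -0.0228  0.25  ] 0.0950532985032247
shelf [ 0.6278 -0.1504  0.25  ] 0.09554002092244471
```

move_arm --jaw '[255, 255, 255, 255, 255, 255, 255, 255]' --dp '[[0, 0, -0.011], [0, 0, -0.011], [0, 0, -0.011], [0, 0, -0.011], [0, 0, -0.011], [0, 0, -0.011], [0, 0, -0.011], [0, 0, -0.011]]' --rotation '[[0, 0, 0.042], [0, 0, 0.042], [0, 0, 0.042], [0, 0, 0.042], [0, 0, 0.042], [0, 0, 0.042], [0, 0, 0.041], [0, 0, 0.041]]' --squeeze 30

```text
clock: 1.1
position: [0.1768, 0.5993, 0.3016]
tool_rot: [-3.141, 0.001, 1.801]
force: [0.9, -0.6, -0.7]
grip_width: 0.0003
```

```bash
cat >> h.py <<'E'
def st():
    o=bot.observe(); p=np.load("caster.npy"); P=o["position"]; d=P-[p[0],p[1],0]; c,s=np.cos(p[2]),np.sin(p[2])
    f=np.array(o["force"])
    print("t",o["clock"],"caster xyz mm",1e3*np.array([c*d[0]+s*d[1],-s*d[0]+c*d[1],d[2]]),"rpy",o["tool_rot"],"yaw err",o["tool_rot"][2]-p[2]-np.pi/2,
    "F caster",np.array([c*f[0]+s*f[1],-s*f[0]+c*f[1],f[2]]),"grip",o["grip_width"],"q",o["qpos"])
E
python3 -c "from h import *; st()"
```

```text
t 1.1 caster xyz mm [-170.6938  575.6264  301.6279] rpy [-3.1413  0.0006  1.8012] yaw err -0.0020085124075670535 F caster [ 0.7182 -0.8196 -0.7015] grip 0.00026248811929233026 q [-1.5275  0.4685  0.2219  1.523  -0.1084  1.1629 -1.0553]
```

move_arm --jaw '[255, 255, 255, 255, 255, 255, 255, 255, 255, 255]' --dp '[[-0.0556, 0.0152, 0], [-0.0556, 0.0152, 0], [-0.0556, 0.0152, 0], [-0.0556, 0.0152, 0], [-0.0556, 0.0152, 0], [-0.0556, 0.0152, 0], [-0.0556, 0.0152, 0], [-0.0556, 0.0152, 0], [-0.0556, 0.0152, 0], [-0.0556, 0.0152, 0]]' --rotation '[[0, 0, 0], [0, 0, 0], [0, 0, 0], [0, 0, 0], [0, 0, 0], [0, 0, 0], [0, 0, 0], [0, 0, 0], [0, 0, 0], [0, 0, 0]]'

```text
clock: 2.35
position: [0.3989, 0.1937, 0.3017]
tool_rot: [-3.142, -0.0, 1.806]
force: [0.5, 0.4, -0.5]
grip_width: 0.0002
```

```bash
python3 -c "from h import *; st()"
```

```text
t 2.35 caster xyz mm [-47.9082 129.7718 301.7004] rpy [-3.1415 -0.0001  1.8056] yaw err 0.0023613394604260485 F caster [ 0.5532  0.279  -0.5276] grip 0.00018508624283226476 q [-0.975   0.152   0.4439  1.9759 -0.0761  1.0295 -0.2615]
```

move_arm --jaw '[255, 255, 255, 255, 255, 255, 255, 255]' --dp '[[-0.0553, 0.015, 0], [-0.0553, 0.015, 0], [-0.0553, 0.015, 0], [-0.0553, 0.015, 0], [0, 0, 0.035], [0, 0, 0.035], [0, 0, 0.035], [0, 0, 0.035]]' --rotation '[[0, 0, 0], [0, 0, 0], [0, 0, 0], [0, 0, 0], [0, 0, 0], [0, 0, 0], [0, 0, 0], [0, 0, 0]]'

```text
clock: 3.35
position: [0.4862, 0.0341, 0.1887]
tool_rot: [-3.141, 0.0, 1.805]
force: [0.1, 0.3, -0.6]
grip_width: -0.0
```

```bash
python3 -c "from h import *; st()"
```

```text
t 3.35 caster xyz mm [  0.2205 -45.5991 188.7   ] rpy [-3.1413  0.0001  1.8055] yaw err 0.0022656301215246977 F caster [ 0.1242  0.2762 -0.5536] grip -9.726988059590984e-06 q [-0.5791  0.4045  0.5034  2.0173 -0.2719  0.7845  0.3192]
```

move_arm --jaw '[255, 255, 255, 255]' --dp '[[0, 0, 0.0025], [0, 0, 0.0025], [0, 0, 0.0025], [0, 0, 0.0015]]' --rotation '[[0, 0, 0], [0, 0, 0], [0, 0, 0], [0, 0, 0]]'

```text
clock: 3.85
position: [0.4866, 0.0343, 0.183]
tool_rot: [3.141, -0.0, 1.806]
force: [0.2, -0.1, 0.5]
grip_width: -0.0
```

move_arm --jaw '[255, 255]' --dp '[[0, 0, 0.002], [0, 0, 0]]' --rotation '[[0, 0, 0], [0, 0, 0]]'

```text
clock: 4.1
position: [0.4865, 0.0342, 0.1811]
tool_rot: [3.141, 0.0, 1.805]
force: [0.2, 0.1, 1.9]
grip_width: 0.0001
```

move_arm --jaw '[255, 255, 255, 255, 255, 255, 255, 255, 255, 255]' --dp '[[0.0116, 0, -0.0042], [0.0116, 0, -0.003], [0.0116, 0, -0.0015], [0.0116, 0, -0.0003], [0.0116, 0, 0], [0.0116, 0, 0.0002], [0.0116, 0, 0.0006], [0.0116, 0, 0.002], [0.0116, 0, 0.0034], [0.0116, 0, 0.005]]' --rotation '[[0, 0, 0], [0, 0, 0], [0, 0, 0], [0, 0, 0], [0, 0, 0], [0, 0, 0], [0, 0, 0], [0, 0, 0], [0, 0, 0], [0, 0, 0]]'

```text
clock: 5.35
position: [0.4645, 0.1252, 0.179]
tool_rot: [3.142, -0.0, 1.806]
force: [-0.3, -0.0, -0.6]
grip_width: 0.0002
```

```bash
python3 - <<'E'
from h import *
st()
s=grab_frame("scene"); t=grab_frame("top")
a=cv2.resize(s[155:225,225:300],(640,600),interpolation=cv2.INTER_CUBIC)
b=cv2.resize(t[160:210,215:285],(640,457),interpolation=cv2.INTER_CUBIC)
cv2.imwrite("pics/s1.png",s);cv2.imwrite("pics/t1.png",t)
# valve search: brass-coloured pixels near wheel
p=np.load("caster.npy")
for n,im in(("scene",s),("top",t)):
    hsv=cv2.cvtColor(im,cv2.COLOR_BGR2HSV); c=proj(n,W(p,[-.03,0,.11]))[0]
    m=cv2.inRange(hsv,(8,130,70),(30,255,255)); yy,xx=np.nonzero(m); k=np.hypot(xx-c[0],yy-c[1])<22
    print(n,"axle",c,"valve px",[(x,y) for x,y in zip(xx[k],yy[k])])
    for q in np.arange(0,2.8,.2): print(round(q,1),proj(n,W(p,[-.03,-.038*np.sin(q),.11+.038*np.cos(q)]))[0],end=";")
E
```

```text
t 5.35 caster xyz mm [  0.1267  48.0275 179.015 ] rpy [ 3.1416 -0.0001  1.8058] yaw err 0.0025330261609965987 F caster [-0.2602  0.024  -0.6098] grip 0.00023151730273900196 q [-0.7623  0.4082  0.4871  2.0413 -0.275   0.7543  0.1279]
scene axle [255.2776 194.4483] valve px [(np.int64(268), np.int64(195)), (np.int64(265), np.int64(196)), (np.int64(266), np.int64(196)), (np.int64(267), np.int64(196)), (np.int64(268), np.int64(196)), (np.int64(263), np.int64(197)), (np.int64(264), np.int64(197)), (np.int64(265), np.int64(197)), (np.int64(266), np.int64(197)), (np.int64(267), np.int64(197)), (np.int64(264), np.int64(198)), (np.int64(265), np.int64(198))]
0.0 [255.2143 185.1439];0.2 [257.3303 185.9531];0.4 [259.3685 187.1114];0.6 [261.2418 188.5705];0.8 [262.8701 190.2681];1.0 [264.1847 192.1311];1.2 [265.1315 194.0797];1.4 [265.6739 196.0313];1.6 [265.7931 197.9046];1.8 [265.4894 199.6233];2.0 [264.7806 201.1198];2.2 [263.7007 202.337 ];2.4 [262.2976 203.2308];2.6 [260.6303 203.7706];top axle [252.0437 196.5507] valve px [(np.int64(266), np.int64(193)), (np.int64(267), np.int64(193)), (np
[... 591 characters left out ...]
.int64(198)), (np.int64(264), np.int64(198)), (np.int64(265), np.int64(198)), (np.int64(268), np.int64(199)), (np.int64(269), np.int64(199)), (np.int64(272), np.int64(199)), (np.int64(267), np.int64(202)), (np.int64(273), np.int64(202)), (np.int64(273), np.int64(203)), (np.int64(268), np.int64(205)), (np.int64(271), np.int64(206)), (np.int64(271), np.int64(207))]
0.0 [251.9141 193.8934];0.2 [254.5946 193.9579];0.4 [257.1629 194.1289];0.6 [259.5078 194.3982];0.8 [261.5302 194.7534];1.0 [263.1479 195.1781];1.2 [264.2993 195.6534];1.4 [264.945  196.1587];1.6 [265.0685 196.6732];1.8 [264.675 197.176];2.0 [263.7898 197.6478];2.2 [262.4557 198.0712];2.4 [260.7304 198.431 ];2.6 [258.6834 198.7148];
```

move_arm --jaw '[255, 255, 255, 255, 255, 255]' --dp '[[0, 0, -0.04], [-0.059, 0, 0], [-0.059, 0, 0], [0, 0, 0.02], [0, 0, 0.015], [0, 0, 0.003]]' --rotation '[[0, 0, 0], [0, 0, 0], [0, 0, 0], [0, 0, 0], [0, 0, 0], [0, 0, 0]]'

```text
clock: 6.2
position: [0.4863, 0.033, 0.18]
tool_rot: [-3.14, 0.0, 1.806]
force: [-3.6, -5.2, 10.0]
grip_width: -0.0001
```

move_arm --jaw '[255, 255, 255, 255, 255, 255, 255, 255, 255, 255]' --dp '[[0.0116, 0, -0.0037], [0.0116, 0, -0.003], [0.0116, 0, -0.0015], [0.0116, 0, -0.0003], [0.0116, 0, 0], [0.0116, 0, 0.0002], [0.0116, 0, 0.0006], [0.0116, 0, 0.002], [0.0116, 0, 0.0036], [0.0116, 0, 0.0055]]' --rotation '[[0, 0, 0], [0, 0, 0], [0, 0, 0], [0, 0, 0], [0, 0, 0], [0, 0, 0], [0, 0, 0], [0, 0, 0], [0, 0, 0], [0, 0, 0]]'

```text
clock: 7.45
position: [0.4647, 0.1247, 0.1785]
tool_rot: [3.142, -0.001, 1.807]
force: [-4.1, 3.6, 8.7]
grip_width: 0.0
```

```bash
cat >> h.py <<'E'
def valve(tag):
    s=grab_frame("scene"); t=grab_frame("top"); p=np.load("caster.npy")
    cv2.imwrite(f"pics/s{tag}.png",s);cv2.imwrite(f"pics/t{tag}.png",t)
    qs=np.arange(-1,2.8,.02)
    for n,im in(("scene",s),("top",t)):
        hsv=cv2.cvtColor(im,cv2.COLOR_BGR2HSV); c=proj(n,W(p,[-.03,0,.11]))[0]
        m=cv2.inRange(hsv,(8,130,70),(30,255,255)); yy,xx=np.nonzero(m); k=(np.hypot(xx-c[0],yy-c[1])<19)&(yy<c[1]+5)
        if not k.any(): print(n,"none"); continue
        u=np.array([xx[k].mean(),yy[k].mean()])
        P=proj(n,np.vstack([W(p,[-.03,-.038*np.sin(q),.11+.038*np.cos(q)]) for q in qs]))
        e=np.hypot(*(P-u).T); print(n,k.sum(),u,"q",qs[e.argmin()],"err px",e.min())
    a=cv2.resize(s[155:225,225:300],(428,400),interpolation=cv2.INTER_CUBIC)
    b=cv2.resize(t[165:210,225:267],(373,400),interpolation=cv2.INTER_CUBIC)
    cv2.imwrite(f"pics/v{tag}.png",np.hstack([a,b])[:,:800])
E
python3 -c "
from h import *
st(); valve('2')"
```

```text
t 7.45 caster xyz mm [  0.1911  47.4947 178.4585] rpy [ 3.1415 -0.0014  1.8073] yaw err 0.00411045205881333 F caster [-3.1307  4.4397  8.657 ] grip 3.303215946295498e-05 q [-0.7667  0.4108  0.496   2.042  -0.2834  0.7538  0.1395]
scene 13 [256.6923 185.6154] q 0.140000000000001 err px 0.05694504479352599
top 20 [255.05 194.25] q 0.2400000000000011 err px 0.2755067188442831
```

move_arm --jaw '[255, 255, 255, 255, 255, 255, 255, 255, 255]' --dp '[[0, 0, -0.03], [-0.036, 0, 0], [-0.033, 0, 0], [0, 0, 0.01], [0, 0, 0.0075], [0.0065, 0, 0], [0.0075, 0, 0], [0.0075, 0, 0], [0, 0, -0.04]]' --rotation '[[0, 0, 0], [0, 0, 0], [0, 0, 0], [0, 0, 0], [0, 0, 0], [0, 0, 0], [0, 0, 0], [0, 0, 0], [0, 0, 0]]'

```text
clock: 8.68
position: [0.4727, 0.0874, 0.2192]
tool_rot: [-3.138, 0.0, 1.808]
force: [0.8, 0.1, 0.4]
grip_width: -0.0
```

```bash
python3 -c "
from h import *
st(); valve('3')"
```

```text
t 8.675 caster xyz mm [ -0.5947   9.3269 219.203 ] rpy [-3.1384  0.0001  1.8078] yaw err 0.004560429166499347 F caster [ 0.7506 -0.1175  0.4115] grip -6.111415169135654e-06 q [-0.7299  0.3509  0.5404  2.0004 -0.2365  0.8542  0.1778]
scene 9 [254.1111 185.3333] q -0.0999999999999992 err px 0.45439870031860724
top 6 [268.1667 199.3333] q 1.7000000000000024 err px 4.028823390192672
```

View pics/v3.png

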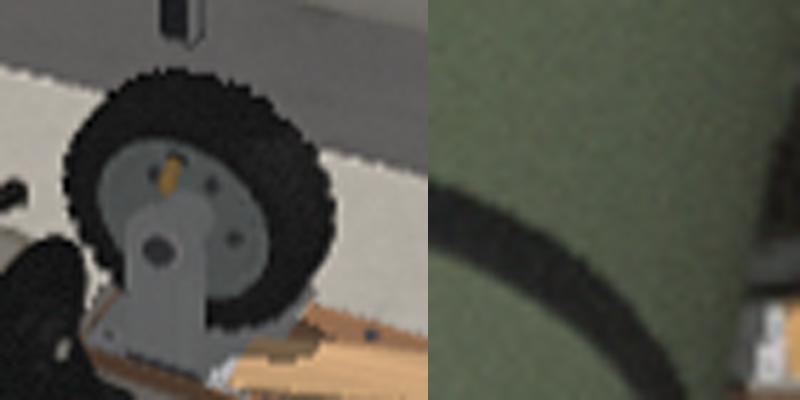

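move_arm --jaw '[255, 255, 255, 255, 128, 0, 0, 0]' --dp '[[-0.0486, -0.0018, 0], [-0.0486, -0.0018, 0], [-0.0486, -0.0018, 0], [-0.0486, -0.0018, 0], [-0.0486, -0.0018, 0], [-0.0486, -0.0018, 0], [0, 0, 0], [0, 0, 0]]' --rotation '[[0, 0, 0], [0, 0, 0], [0, 0, 0], [0, 0, 0], [0, 0, 0], [0, 0, 0], [0, 0, -0.021], [0, 0, 0]]'

```text
clock: 9.78
position: [0.5198, -0.1422, 0.2194]
tool_rot: [-3.141, -0.001, 1.872]
force: [0.7, 1.0, 0.9]
grip_width: 0.0722
```

```bash
python3 - <<'E'
from h import *
st(); valve('4'); p=np.load("caster.npy")
for u in (294,320,352):
  for z in (.1,.17):
    P=ray("top",(u,231),z);d=P[:2]-p[:2];c,s=np.cos(p[2]),np.sin(p[2]);print(u,z,c*d[0]+s*d[1],-s*d[0]+c*d[1])
E
```

```text
t 9.775 caster xyz mm [  -7.6646 -224.9053  219.3544] rpy [-3.1409 -0.0007  1.872 ] yaw err 0.06874298628891884 F caster [0.9193 0.7598 0.8889] grip 0.07224499241660363 q [-0.2379  0.4494  0.5395  1.8606 -0.2868  0.9099  0.7372]
scene 12 [254.1667 185.    ] q -0.0999999999999992 err px 0.11943115200459054
top 16 [249.5   194.125] q -0.17999999999999927 err px 0.19602198648678162
294 0.1 -0.12890546155984667 -0.12152705437060218
294 0.17 -0.1365713398043482 -0.11457113538736838
320 0.1 -0.12862574068006843 -0.19653825990787452
320 0.17 -0.13630934889644086 -0.18482779215719952
352 0.1 -0.12828147323893502 -0.28885856079895494
352 0.17 -0.13598690267956565 -0.2712964156933095
```

View pics/v4.png

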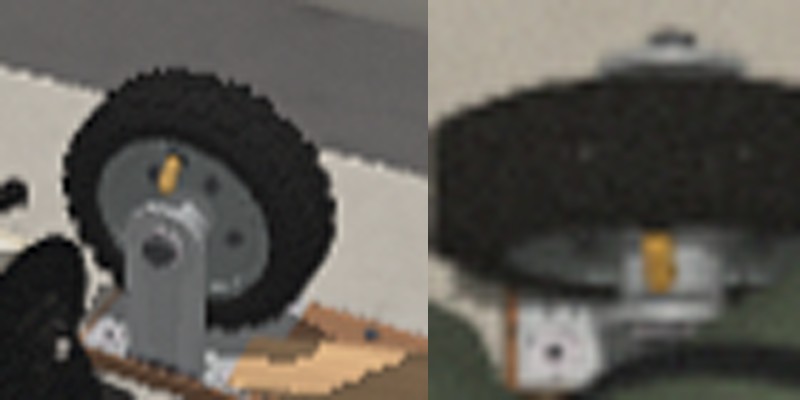

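move_arm --jaw '[255, 255, 255, 255, 255, 255, 255, 255, 255, 255]' --dp '[[0, 0, 0], [0.0482, 0.0015, 0], [0.0482, 0.0015, 0], [0.0482, 0.0015, 0], [0.0482, 0.0015, 0], [0.0482, 0.0015, 0], [0.0482, 0.0015, 0], [0, 0, 0], [0, 0, 0.025], [0, 0, 0.0105]]' --rotation '[[0, 0, 0.021], [0, 0, 0], [0, 0, 0], [0, 0, 0], [0, 0, 0], [0, 0, 0], [0, 0, 0], [0, 0, 0], [0, 0, 0], [0, 0, 0]]'

```text
clock: 11.12
position: [0.4726, 0.0835, 0.1909]
tool_rot: [-3.141, 0.0, 1.805]
force: [-1.1, 0.5, 0.0]
grip_width: 0.0
```

```bash
python3 -c "
from h import *
st()"
```

```text
t 11.125 caster xyz mm [ -1.5782   5.5176 190.9167] rpy [-3.1406  0.0003  1.805 ] yaw err 0.0017651627815693516 F caster [-0.9798  0.764   0.0012] grip 3.8214734334885634e-05 q [-0.7051  0.3929  0.5253  2.0331 -0.2748  0.7843  0.2178]
```

move_arm --jaw '[255, 255, 255, 255, 255, 255]' --dp '[[0, 0, 0.0045], [-0.003, 0, 0], [-0.003, 0, 0], [-0.0025, 0, 0], [0, 0, -0.02], [0, 0, -0.022]]' --rotation '[[0, 0, 0], [0, 0, 0], [0, 0, 0], [0, 0, 0], [0, 0, 0], [0, 0, 0]]'

```text
clock: 11.88
position: [0.4746, 0.0766, 0.2222]
tool_rot: [-3.141, 0.0, 1.804]
force: [-0.6, -0.5, 0.7]
grip_width: 0.0001
```

move_arm --jaw '[255, 255, 255, 255, 128, 0, 0, 0]' --dp '[[-0.0466, -0.0014, 0], [-0.0466, -0.0014, 0], [-0.0466, -0.0014, 0], [-0.0466, -0.0014, 0], [-0.0466, -0.0014, 0], [-0.0466, -0.0014, 0], [0, 0, 0], [0, 0, 0]]' --rotation '[[0, 0, 0], [0, 0, 0], [0, 0, 0], [0, 0, 0], [0, 0, 0], [0, 0, 0], [0, 0, -0.021], [0, 0, 0]]'

```text
clock: 12.88
position: [0.5199, -0.1426, 0.2217]
tool_rot: [-3.142, -0.0, 1.87]
force: [-0.0, 0.5, 0.4]
grip_width: 0.0725
```

```bash
python3 -c "
from h import *
st(); valve('5')"
```

```text
t 12.875 caster xyz mm [  -7.6453 -225.35    221.7071] rpy [-3.1415 -0.0001  1.8699] yaw err 0.0666388688538655 F caster [0.0805 0.4732 0.3965] grip 0.0725122424521026 q [-0.2435  0.4477  0.5479  1.8585 -0.2886  0.9147  0.7378]
scene 14 [255.2857 185.2143] q 8.881784197001252e-16 err px 0.10021829575304174
top 20 [251.1 194. ] q -0.059999999999999165 err px 0.1047461446545279
```

move_arm --jaw '[0, 0, 0, 0, 0, 0, 0]' --dp '[[0, -0.0025, 0.04], [0, 0, 0.04], [0, 0, 0.04], [0, 0, 0.04], [0, 0, 0.04], [0, 0, 0.03], [0, 0, 0.015]]' --rotation '[[0, 0, 0], [0, 0, 0], [0, 0, 0], [0, 0, 0], [0, 0, 0], [0, 0, 0], [0, 0, 0]]'

```text
clock: 13.85
position: [0.5178, -0.1421, 0.0246]
tool_rot: [-3.14, -0.0, 1.871]
force: [0.1, 0.3, 0.3]
grip_width: 0.0853
```

```bash
python3 -c "
from h import *
st(); s=grab_frame('scene'); cv2.imwrite('pics/g1.png',cv2.resize(s[140:260,220:370],(750,600),interpolation=cv2.INTER_CUBIC))"
```

```text
t 13.85 caster xyz mm [  -9.5606 -224.4376   24.6451] rpy [-3.1405 -0.0005  1.8712] yaw err 0.06798846751997223 F caster [0.18   0.2224 0.3219] grip 0.0853137575458765 q [-0.0879  0.7384  0.3439  1.9782 -0.4864  0.5068  0.9047]
```

View pics/g1.png

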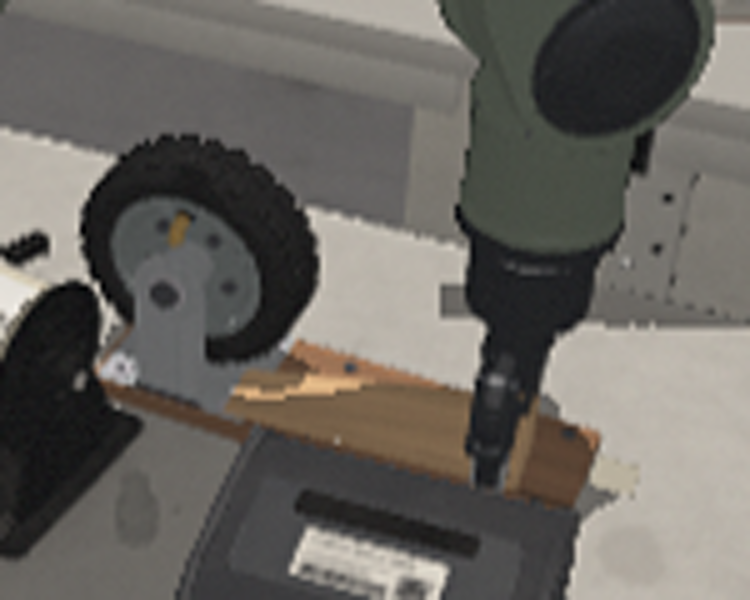

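move_arm --jaw '[255, 255, 255, 255, 255, 255]' --dp '[[0, 0, 0], [0, 0, 0], [0, 0, 0], [0, 0, 0], [0, 0, 0], [0, 0, 0]]' --rotation '[[0, 0, 0], [0, 0, 0], [0, 0, 0], [0, 0, 0], [0, 0, 0], [0, 0, 0]]' --squeeze 30

```text
clock: 14.65
position: [0.5187, -0.1427, 0.0267]
tool_rot: [3.14, 0.001, 1.871]
force: [-0.9, 0.4, 8.5]
grip_width: 0.0455
```

move_arm --jaw '[255, 255, 255, 255, 255]' --dp '[[0, 0, -0.0032], [0, 0.004, 0], [0, 0.004, 0], [0, 0.003, 0], [0, 0, 0]]' --rotation '[[0, 0, 0], [0, 0, 0.007], [0, 0, 0.007], [0, 0, 0.0068], [0, 0, 0]]'

```text
clock: 15.28
position: [0.5267, -0.14, 0.0281]
tool_rot: [-3.141, 0.0, 1.806]
force: [0.1, -0.7, -1.6]
grip_width: 0.0459
```

```bash
python3 -c "
from h import *
st(); t=grab_frame('top'); s=grab_frame('scene');cv2.imwrite('pics/s6.png',s)
cv2.imwrite('pics/t6.png',cv2.resize(t[160:220,215:348],(798,360),interpolation=cv2.INTER_CUBIC))
cv2.imwrite('pics/g2.png',np.vstack([cv2.resize(s[170:235,230:350],(600,325),interpolation=cv2.INTER_CUBIC),cv2.resize(t[160:220,215:348],(600,270),interpolation=cv2.INTER_CUBIC)]))"
```

```text
t 15.275 caster xyz mm [  -0.4114 -224.4313   28.0551] rpy [-3.1414  0.0001  1.8059] yaw err 0.0027233125377601475 F caster [-0.0145 -0.7053 -1.6221] grip 0.04592587149979443 q [-0.1102  0.7446  0.3691  1.9583 -0.5049  0.5296  0.8472]
```

View pics/g2.png

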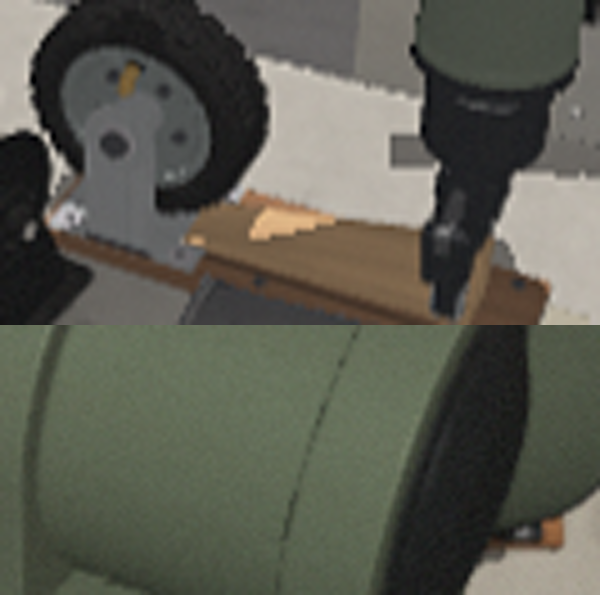

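move_arm --jaw '[255, 255, 255, 255, 255, 255, 255, 255, 255, 255]' --dp '[[0, 0, 0.0012], [0.008, 0, 0], [0.01, 0, 0], [0.01, 0, 0], [0.01, 0, 0], [0.01, 0, 0], [0.01, 0, 0], [0.01, 0, 0], [0.008, 0, 0], [0, 0, 0]]' --rotation '[[0, 0, 0], [0, 0, 0], [0, 0, 0], [0, 0, 0], [0, 0, 0], [0, 0, 0], [0, 0, 0], [0, 0, 0], [0, 0, 0], [0, 0, 0]]'

```text
clock: 16.62
position: [0.5124, -0.0805, 0.0272]
tool_rot: [-3.142, -0.0, 1.807]
force: [1.0, -0.4, -1.9]
grip_width: 0.0456
```

```bash
python3 -c "
from h import *
st(); valve('7')"
```

```text
t 16.625 caster xyz mm [  -0.6545 -163.2246   27.2219] rpy [-3.1416 -0.0001  1.8068] yaw err 0.0035753497079213936 F caster [ 0.8754 -0.6268 -1.9086] grip 0.04561860168849143 q [-0.2225  0.7208  0.3657  2.0269 -0.5299  0.486   0.7715]
scene 14 [255.1429 185.1429] q 8.881784197001252e-16 err px 0.07148510144678497
top none
```

move_arm --jaw '[255, 255, 0, 0, 0, 0, 0, 0]' --dp '[[0, 0, 0.0012], [0, 0, 0], [0, 0, 0], [0, 0, 0], [0, 0, 0], [0, 0, -0.03], [0, 0, -0.04], [0, 0, 0]]' --rotation '[[0, 0, 0], [0, 0, 0], [0, 0, 0], [0, 0, 0], [0, 0, 0], [0, 0, 0], [0, 0, 0], [0, 0, 0]]'

```text
clock: 17.73
position: [0.5135, -0.0811, 0.0839]
tool_rot: [3.139, 0.001, 1.806]
force: [0.1, 0.5, 0.2]
grip_width: 0.0852
```

move_arm --jaw '[255, 255, 255, 255, 255, 255, 255, 255]' --dp '[[-0.025, 0, 0], [-0.025, 0.001, 0], [0, 0, 0], [0, 0, 0], [0, 0, 0], [0, 0, 0.03], [0, 0, 0.03], [0, 0, 0.007]]' --rotation '[[0, 0, 0], [0, 0, 0], [0, 0, 0], [0, 0, 0], [0, 0, 0], [0, 0, 0], [0, 0, 0], [0, 0, 0]]'

```text
clock: 18.73
position: [0.5218, -0.1192, 0.0276]
tool_rot: [-3.14, -0.001, 1.807]
force: [-0.5, -0.1, 0.4]
grip_width: -0.0001
```

```bash
python3 -c "
from h import *
st(); valve('8'); s=cv2.imread('pics/s8.png'); cv2.imwrite('pics/g3.png',cv2.resize(s[160:240,230:350],(780,520),interpolation=cv2.INTER_CUBIC))"
```

```text
t 18.725 caster xyz mm [  -0.3971 -203.0087   27.6251] rpy [-3.1398 -0.0008  1.8066] yaw err 0.0033832706233649645 F caster [-0.4897 -0.0299  0.4278] grip -9.00337125961007e-05 q [-0.152   0.7376  0.3732  1.9826 -0.5191  0.5172  0.8273]
scene 9 [254.8889 185.4444] q -0.01999999999999913 err px 0.3781143804105685
top none
```

View pics/g3.png

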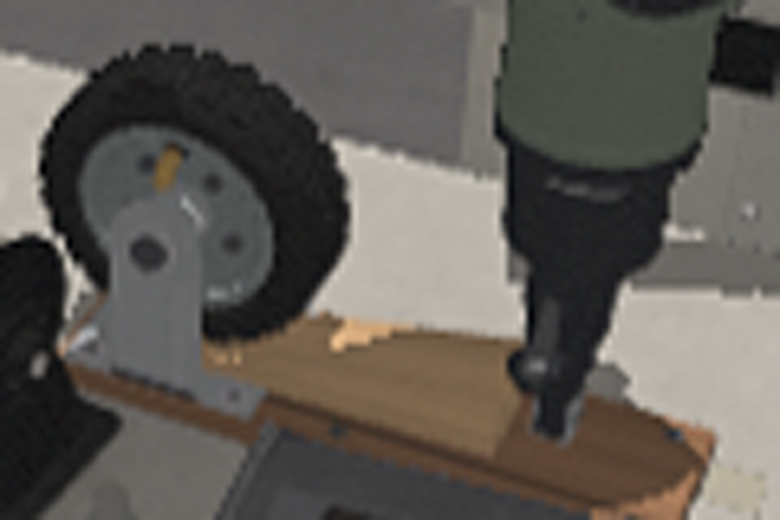

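move_arm --jaw '[255, 255, 255, 255, 255, 255, 255, 255, 255, 255]' --dp '[[0.0025, 0, 0], [0.0025, 0, 0], [0.0025, 0, 0], [0.0025, 0, 0], [0.0025, 0, 0], [0.0025, 0, 0], [0.0025, 0, 0], [0.0025, 0, 0], [0.0025, 0, 0], [0, 0, 0]]' --rotation '[[0, 0, 0], [0, 0, 0], [0, 0, 0], [0, 0, 0], [0, 0, 0], [0, 0, 0], [0, 0, 0], [0, 0, 0], [0, 0, 0], [0, 0, 0]]'

```text
clock: 20.08
position: [0.5183, -0.1021, 0.0287]
tool_rot: [-3.142, -0.0, 1.806]
force: [0.6, -0.2, 0.1]
grip_width: -0.0002
```

move_arm --jaw '[255, 255, 255, 255]' --dp '[[0.0013, 0, 0], [0.0013, 0, 0], [0.0013, 0, 0], [0, 0, 0]]' --rotation '[[0, 0, 0], [0, 0, 0], [0, 0, 0], [0, 0, 0]]'

```text
clock: 20.58
position: [0.5176, -0.0991, 0.0286]
tool_rot: [-3.142, -0.0, 1.806]
force: [-0.1, 0.4, -1.5]
grip_width: -0.0002
```

```bash
python3 -c "
from h import *
st()"
```

```text
t 20.575 caster xyz mm [   0.0959 -182.4575   28.6492] rpy [-3.1415 -0.0001  1.8062] yaw err 0.002990033650056567 F caster [-0.0417  0.4421 -1.4571] grip -0.00018437814827624704 q [-0.1913  0.7274  0.3736  2.0055 -0.5273  0.5034  0.8006]
```

move_arm --jaw '[255, 255, 255, 255, 255]' --dp '[[0.0013, 0, 0], [0.0013, 0, 0], [0.0013, 0, 0], [0.0013, 0, 0], [0, 0, 0]]' --rotation '[[0, 0, 0], [0, 0, 0], [0, 0, 0], [0, 0, 0], [0, 0, 0]]'

```text
clock: 21.2
position: [0.5166, -0.095, 0.0287]
tool_rot: [-3.142, -0.0, 1.806]
force: [-0.8, -0.6, -0.0]
grip_width: -0.0002
```

move_arm --jaw '[255, 255, 255, 255]' --dp '[[0.0013, 0, 0], [0.0013, 0, 0], [0.0013, 0, 0], [0, 0, 0]]' --rotation '[[0, 0, 0], [0, 0, 0], [0, 0, 0], [0, 0, 0]]'

```text
clock: 21.7
position: [0.5165, -0.0945, 0.0289]
tool_rot: [3.14, 0.004, 1.804]
force: [3.2, -14.5, -3.1]
grip_width: 0.0
```

```bash
python3 -c "
from h import *
st(); valve('9')"
```

```text
t 21.7 caster xyz mm [   0.1441 -177.7971   28.9154] rpy [3.1404 0.0035 1.8043] yaw err 0.001065375021181314 F caster [ -0.2611 -14.8248  -3.1234] grip 6.798220211788105e-06 q [-0.204   0.7248  0.376   2.0126 -0.5292  0.4967  0.7912]
scene 12 [255.6667 184.6667] q 0.020000000000000906 err px 0.592150217409444
top none
```

move_arm --jaw '[255, 255, 255, 255, 255, 255, 255, 255]' --dp '[[0.0008, 0, 0], [0, 0, 0], [-0.006, 0, 0], [-0.03, 0, 0], [-0.03, 0, 0], [0, 0, -0.05], [0, 0, -0.05], [0, 0, -0.05]]' --rotation '[[0, 0, 0], [0, 0, 0], [0, 0, 0], [0, 0, 0], [0, 0, 0], [0, 0, 0], [0, 0, 0], [0, 0, 0]]'

```text
clock: 22.8
position: [0.5278, -0.1426, 0.1498]
tool_rot: [-3.141, -0.001, 1.806]
force: [0.5, 1.0, 0.4]
grip_width: 0.0002
```

move_arm --jaw '[255, 255, 255, 255, 255, 255]' --dp '[[-0.04, 0, -0.05], [-0.04, 0, -0.05], [-0.04, 0, 0], [-0.04, 0, 0], [-0.04, 0, 0], [0, 0, 0]]' --rotation '[[0, 0, 0], [0, 0, 0], [0, 0, 0], [0, 0, 0], [0, 0, 0], [0, 0, 0]]'

```text
clock: 23.55
position: [0.5649, -0.3005, 0.2283]
tool_rot: [-3.141, 0.0, 1.804]
force: [0.3, 1.2, -0.2]
grip_width: 0.0
```

```bash
python3 -c "
from h import *
st(); valve('10'); s=cv2.imread('pics/s10.png');t=cv2.imread('pics/t10.png')
cv2.imwrite('pics/g4.png',np.vstack([cv2.resize(s[170:235,230:350],(600,325),interpolation=cv2.INTER_CUBIC),cv2.resize(t[160:220,215:348],(600,270),interpolation=cv2.INTER_CUBIC)]))"
```

```text
t 23.55 caster xyz mm [  -0.2605 -389.3776  228.3295] rpy [-3.1408  0.0004  1.8037] yaw err 0.0004385671434103955 F caster [ 0.5834  1.0563 -0.1768] grip 1.198961107263738e-05 q [ 0.0392  0.6136  0.5633  1.5823 -0.361   1.0518  0.934 ]
scene 13 [255.3846 185.1538] q 0.020000000000000906 err px 0.0687444585588019
top none
```

View pics/g4.png

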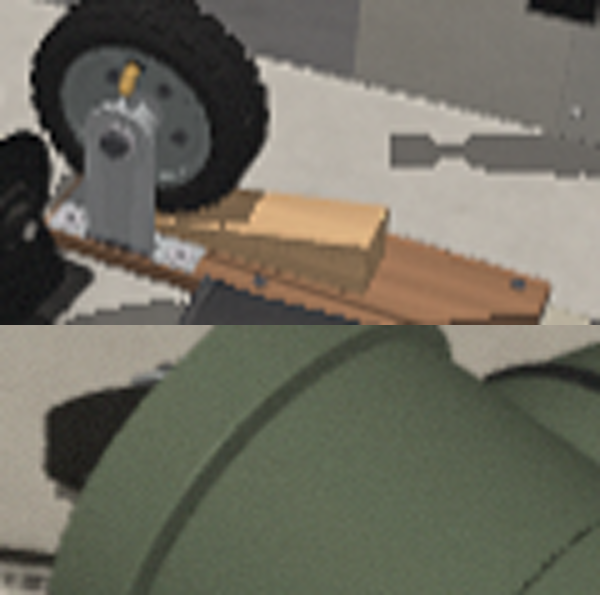

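```bash
python3 -c "
from h import *
p=np.load('caster.npy')
for P in ([.023,-.167,.063],[-.023,-.167,.063],[-.023,-.167,.018]): print((proj('scene',W(p,P))[0]-[230,170])*5)
print(workorder.job_done())"
```

```text
[389.364  202.1585]
[365.0329 244.4414]
[359.5502 295.1761]
the job is handed in; nothing more can be done
None
```

The wheel is turned so the valve stem stands straight up, the wedge is jammed under the tyre, and the job is handed in at about 23.6 s of the 67 s allowed.

- **Wheel:** I turned it with fingertip strokes along the tread. After a small correction the two cameras read the valve angle as 0.00 and -0.06 rad, before the wedge touched the tyre.
- **Wedge:** I gripped it, straightened it and slid it between the fork legs. I then let go and pushed its rear face with closed fingers until it jammed. The push was 14.8 N, at the position expected from the given sizes, with a last nudge of about 0.6 mm. The arm then backed off.
- **Last checks:** After letting go, the scene camera gave a valve angle of about 0.02 rad. The picture showed the wedge flat on the board under the tyre. Its rear corners were within about 10 px, in a 5x enlarged picture, of where they should be with the thin end 33 mm past the axle. The wrist force was near zero, with the arm clear of the work.
- **Not checked:** The top camera was blocked by the arm at the end, so the final angle rests on one camera. I could not measure the wedge's force on the tyre after letting go. I did not re-measure the tape, screwdriver or marker, but the arm never worked near them.

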